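# Clear the bench beside the plate reader

## Robot

A 7-joint arm with a two-finger parallel gripper is mounted at the origin on the work surface. World frame = base frame: x ahead of the robot, y to its left, z up, the work surface at z = 0. Lengths are in m, angles in rad, forces in N, time in s.
With the tool pointing down it reaches from about 0.35 to 0.9 m from the base axis. Payload 19.9 kg.
Tool frame: the origin (TCP) lies midway between the tips of the shut fingers; the grasp point (between the pads) lies 19 mm behind it; z points along the fingers, y is the line along which they close (so a half turn about z gives the same grasp; the last joint's range is limited). The gripper opens to 85 mm and grips with 20 to 120 N. Pads are 22 mm wide; open, the fingers measure 114 mm over their backs; the gripper's body (76 mm by 85 mm) begins 54 mm behind the grasp point. The pads swing forward as they close: fully open they stand 13 mm farther back than shut.
Start: joints at [-1.147, 0.417, -0.01, 1.614, 0.005, 1.111, -0.053], TCP at [0.28, 0.559, 0.192] pointing down, gripper open.
Joint ranges: [-2.81, 2.81], [-0.39, 2.02], [-1.27, 1.25], [0.06, 2.57], [-1.19, 4.33], [0.19, 2], [-2.82, 2.82]. Speed limits (rad/s): [1.89, 1.89, 2.39, 2.39, 3.01, 3.01, 3.01].

## Interface

Orientations are given as a rotation vector (axis times angle).
In Python, from workcell import manip, jaws, planner, snapshot, get_calibration, ticket, sensors gives the robot as it stands. The module is installed in compiled form; this text tells all that it offers. Calls block until the motion is done:
- manip.move_ptp(position, orientation): joint-space move of the TCP to a pose.
- manip.move_straight(position, attitude=None, speed=0.15, max_force=None): straight line of the TCP; attitude=None keeps the orientation; speed is the mean speed in m/s. With max_force (N) it stops when the force on the tool has changed by that much, and returns True; else False.
- manip.movej(angles): joint-space move.
- jaws.grip(opening, newtons=None): finger opening in m; newtons is the grip in N (None keeps the last); returns when the fingers have stopped.
- manip.sleep(seconds).
- planner.solve_ik(position, orientation): joint angles nearest the present ones, or None.
- snapshot(name): name is "side" or "top" or "wrist"; returns the picture (400x640x3 uint8, blue, green, red); there is no depth.
- get_calibration(name): a dict with "vfov" (degrees; the focal length in pixels is half the picture's height over the tangent of half this angle, whatever the lens; pixels are square), "cx", "cy" (the principal point, pixels), "extrinsics" (4x4, takes a point from camera to world coordinates). Camera axes: x right, y down, z forward; pixel columns grow to the right and rows downward; lengths in m; the calibration is good to about 2 mm. A picture is of the moment at which its call begins: read the wrist's pose just before it. get_calibration takes no time and is no camera call; for the wrist camera it gives the pose at the moment of the call.
A pose or a line that the arm cannot do raises manip.Unreachable and nothing moves.
- ticket.job_done(): hands the job in; it is judged then, once.
Readings, each from a call of its own:
- sensors.read_time(): time.
- sensors.read_joint_positions(): joint angles.
- sensors.read_joint_velocities(): joint speeds.
- sensors.read_joint_torque(): joint torques, N m.
- sensors.read_tool_pos(): TCP position.
- sensors.read_orientation(): TCP orientation.
- sensors.read_force(): force on the tool from outside, world axes, zero at the start.
- sensors.read_moment(): the same for the moment, N m.
- sensors.read_width(): finger opening in m.
- sensors.read_gripper_force(): force on a finger pad.
Only numpy, scipy, OpenCV 4.12 (cv2) and the standard library are available. Lean on these libraries where they do the work, as an engineer would, in place of code of your own. Each camera call takes 0.05 s, during which the arm holds its last target. There are 200 camera calls.

## Task

Clear up after the assay: tip the stoppers out of every beaker that holds any into the grey wash tub, and stand each emptied beaker upright, fully on the white draining mat. Drop each used cuvette lying on the bench into the cardboard waste box. A beaker that is already empty is clean: leave it where it stands, and do not disturb the bottle, the flask or the tube rack.

Things in the scene. Friction and masses are not known exactly. Their poses are not given: they have to be found in the camera images.
- tub: Grey plastic wash tub, fixed, open on top: 160 (x) x 210 (y) x 50 mm high, walls and floor 5 mm. Origin: centre of its underside, on the bench; x and y along its sides, z up.
- mat: White draining mat with fine grey lines, fixed: 150 (x) x 230 (y) x 6 mm thick. Origin: centre of its underside; its top is 6 mm up.
- waste: Cardboard waste box, fixed, open on top: 140 (x) x 170 (y) x 80 mm high, walls and floor 5 mm. Origin: centre of its underside.
- beaker1: White plastic beaker, loose, 75 mm high, round: 62 mm outside diameter at the rim, tapering to 53 mm at the foot, wall 3 mm, floor 4 mm, 70 g. Starts upright on the bench, empty (clean) or with one or two stoppers in it. Origin: centre of its underside; z runs up its axis to the mouth.
- beaker2: White plastic beaker, loose, 75 mm high, round: 62 mm outside diameter at the rim, tapering to 53 mm at the foot, wall 3 mm, floor 4 mm, 70 g. Starts upright on the bench, empty (clean) or with one or two stoppers in it. Origin: centre of its underside; z runs up its axis to the mouth.
- beaker3: White plastic beaker, loose, 75 mm high, round: 62 mm outside diameter at the rim, tapering to 53 mm at the foot, wall 3 mm, floor 4 mm, 70 g. Starts upright on the bench, empty (clean) or with one or two stoppers in it. Origin: centre of its underside; z runs up its axis to the mouth.
- stopper1: Hard reddish-brown stopper, a short tapered plug 22 mm long, 21 mm diameter at the wide end and 16 mm at the other, 12 g; if present it starts standing wide end up in one of the beakers. Origin: centre of the narrow end; z along its axis to the wide end.
- stopper2: Hard reddish-brown stopper, a short tapered plug 22 mm long, 21 mm diameter at the wide end and 16 mm at the other, 12 g; if present it starts standing wide end up in one of the beakers. Origin: centre of the narrow end; z along its axis to the wide end.
- stopper3: Hard reddish-brown stopper, a short tapered plug 22 mm long, 21 mm diameter at the wide end and 16 mm at the other, 12 g; if present it starts standing wide end up in one of the beakers. Origin: centre of the narrow end; z along its axis to the wide end.
- stopper4: Hard reddish-brown stopper, a short tapered plug 22 mm long, 21 mm diameter at the wide end and 16 mm at the other, 12 g; if present it starts standing wide end up in one of the beakers. Origin: centre of the narrow end; z along its axis to the wide end.
- stopper5: Hard reddish-brown stopper, a short tapered plug 22 mm long, 21 mm diameter at the wide end and 16 mm at the other, 12 g; if present it starts standing wide end up in one of the beakers. Origin: centre of the narrow end; z along its axis to the wide end.
- stopper6: Hard reddish-brown stopper, a short tapered plug 22 mm long, 21 mm diameter at the wide end and 16 mm at the other, 12 g; if present it starts standing wide end up in one of the beakers. Origin: centre of the narrow end; z along its axis to the wide end.
- cuvette1: Used white plastic cuvette lying on the bench: a square bar 45 (x, its length) x 12.5 x 12.5 mm, dark open end at +x, 12 g. Origin: centre of its underside; z up as it first lies.
- cuvette2: Used white plastic cuvette lying on the bench: a square bar 45 (x, its length) x 12.5 x 12.5 mm, dark open end at +x, 12 g. Origin: centre of its underside; z up as it first lies.
- amber_bottle: Bystander: amber glass jar with black cap, 66 mm diameter, 140 mm high, beyond the work. Origin: centre of its underside.
- flask: Bystander: black drinking flask, 66 mm diameter, 175 mm high, beyond the work. Origin: centre of its underside.
- tube_rack: Bystander: orange tube rack, 80 x 160 x 50 mm (64 mm over the tubes), at the side. Origin: centre of its underside.
Mind the look-alikes: they are no part of the job. Of the things shaped like the waste, the cardboard one is meant.

How it is judged:
On the way:
1. a beaker is tipped over the tub (((angle between beaker1's own z axis and vertical above 1.4 rad and horizontal distance between beaker1 and tub below 0.16 m) or (angle between beaker2's own z axis and vertical above 1.4 rad and horizontal distance between beaker2 and tub below 0.16 m) or (angle between beaker3's own z axis and vertical above 1.4 rad and horizontal distance between beaker3 and tub below 0.16 m))), for 0.2 s.
At the end, for the whole second after the job is handed in: Every stopper lies in the tub and every cuvette in the waste box; each beaker that held stoppers stands upright (0.1 rad), at rest, its centre within 68 x 108 mm of the mat's centre; a beaker empty at the start is upright within 30 mm of where it stood (x of stopper1 in the frame of tub between -0.077 and 0.077 m and y of stopper1 in the frame of tub between -0.102 and 0.102 m and z of stopper1 in the frame of tub between -0.005 and 0.05 m and x of stopper2 in the frame of tub between -0.077 and 0.077 m and y of stopper2 in the frame of tub between -0.102 and 0.102 m and z of stopper2 in the frame of tub between -0.005 and 0.05 m and x of stopper3 in the frame of tub between -0.077 and 0.077 m and y of stopper3 in the frame of tub between -0.102 and 0.102 m and z of stopper3 in the frame of tub between -0.005 and 0.05 m and x of stopper4 in the frame of tub between -0.077 and 0.077 m and y of stopper4 in the frame of tub between -0.102 and 0.102 m and z of stopper4 in the frame of tub between -0.005 and 0.05 m and x of stopper5 in the frame of tub between -0.077 and 0.077 m and y of stopper5 in the frame of tub between -0.102 and 0.102 m and z of stopper5 in the frame of tub between -0.005 and 0.05 m and x of stopper6 in the frame of tub between -0.077 and 0.077 m and y of stopper6 in the frame of tub between -0.102 and 0.102 m and z of stopper6 in the frame of tub between -0.005 and 0.05 m and x of cuvette1 in the frame of waste between -0.067 and 0.067 m and y of cuvette1 in the frame of waste between -0.082 and 0.082 m and z of cuvette1 in the frame of waste between -0.005 and 0.07 m and x of cuvette2 in the frame of waste between -0.067 and 0.067 m and y of cuvette2 in the frame of waste between -0.082 and 0.082 m and z of cuvette2 in the frame of waste between -0.005 and 0.07 m and ((x of beaker1 in the frame of mat between -0.068 and 0.068 m and y of beaker1 in the frame of mat between -0.108 and 0.108 m and z of beaker1 in the frame of mat between -0.005 and 0.015 m) or (distance of beaker1 from where it was at the start of the episode below 0.03 m and not (x of stopper1 in the frame of tub between -0.077 and 0.077 m and y of stopper1 in the frame of tub between -0.102 and 0.102 m and z of stopper1 in the frame of tub between -0.005 and 0.05 m) and not (x of stopper2 in the frame of tub between -0.077 and 0.077 m and y of stopper2 in the frame of tub between -0.102 and 0.102 m and z of stopper2 in the frame of tub between -0.005 and 0.05 m))) and (distance of beaker1 from where it was at the start of the episode below 0.03 m or (x of stopper1 in the frame of tub between -0.077 and 0.077 m and y of stopper1 in the frame of tub between -0.102 and 0.102 m and z of stopper1 in the frame of tub between -0.005 and 0.05 m) or (x of stopper2 in the frame of tub between -0.077 and 0.077 m and y of stopper2 in the frame of tub between -0.102 and 0.102 m and z of stopper2 in the frame of tub between -0.005 and 0.05 m)) and angle between each of beaker1, beaker2, beaker3's own z axis and vertical below 0.1 rad and linear speed of each of beaker1, beaker2, beaker3 below 0.02 m/s and ((x of beaker2 in the frame of mat between -0.068 and 0.068 m and y of beaker2 in the frame of mat between -0.108 and 0.108 m and z of beaker2 in the frame of mat between -0.005 and 0.015 m) or (distance of beaker2 from where it was at the start of the episode below 0.03 m and not (x of stopper3 in the frame of tub between -0.077 and 0.077 m and y of stopper3 in the frame of tub between -0.102 and 0.102 m and z of stopper3 in the frame of tub between -0.005 and 0.05 m) and not (x of stopper4 in the frame of tub between -0.077 and 0.077 m and y of stopper4 in the frame of tub between -0.102 and 0.102 m and z of stopper4 in the frame of tub between -0.005 and 0.05 m))) and (distance of beaker2 from where it was at the start of the episode below 0.03 m or (x of stopper3 in the frame of tub between -0.077 and 0.077 m and y of stopper3 in the frame of tub between -0.102 and 0.102 m and z of stopper3 in the frame of tub between -0.005 and 0.05 m) or (x of stopper4 in the frame of tub between -0.077 and 0.077 m and y of stopper4 in the frame of tub between -0.102 and 0.102 m and z of stopper4 in the frame of tub between -0.005 and 0.05 m)) and ((x of beaker3 in the frame of mat between -0.068 and 0.068 m and y of beaker3 in the frame of mat between -0.108 and 0.108 m and z of beaker3 in the frame of mat between -0.005 and 0.015 m) or (distance of beaker3 from where it was at the start of the episode below 0.03 m and not (x of stopper5 in the frame of tub between -0.077 and 0.077 m and y of stopper5 in the frame of tub between -0.102 and 0.102 m and z of stopper5 in the frame of tub between -0.005 and 0.05 m) and not (x of stopper6 in the frame of tub between -0.077 and 0.077 m and y of stopper6 in the frame of tub between -0.102 and 0.102 m and z of stopper6 in the frame of tub between -0.005 and 0.05 m))) and (distance of beaker3 from where it was at the start of the episode below 0.03 m or (x of stopper5 in the frame of tub between -0.077 and 0.077 m and y of stopper5 in the frame of tub between -0.102 and 0.102 m and z of stopper5 in the frame of tub between -0.005 and 0.05 m) or (x of stopper6 in the frame of tub between -0.077 and 0.077 m and y of stopper6 in the frame of tub between -0.102 and 0.102 m and z of stopper6 in the frame of tub between -0.005 and 0.05 m))); the robot touches nothing.
It fails at once if a bystander (bottle, flask or tube rack) is pushed more than 40 mm or tipped (distance of any of amber_bottle, flask, tube_rack from where it was at the start of the episode above 0.04 m or angle between any of amber_bottle, flask, tube_rack's own z axis and vertical above 0.3 rad).
Of stopper1, stopper2, stopper3, stopper4, stopper5, stopper6 only 3 to 4 are there at a start; the rules pass over those that are not, and their reading is None.
At some moment in a run one of cuvette1, cuvette2 may be knocked a few centimetres aside while the robot is not near it.
It also fails if it takes over 210 s, if anything falls off the work surface, if the arm or the gripper's body presses on something with over 40 N, if the wrist force passes 120 N, or if a joint passes its speed limit or range.

## Working session

There is one attempt and no reset: what is moved stays moved. The work goes in short steps, each a Python script; the robot and the scene stay as the last script left them, time stands still between calls to the robot, and variables do not carry over. Pictures are saved under pics/ and viewed, at most 14 in all, crops included, and the job is handed in when it is done.

```bash
mkdir -p pics; python3 - <<'E'
from workcell import *
import cv2
for n in("top","side","wrist"):
    cv2.imwrite(f"pics/{n}0.png",snapshot(n)); c=get_calibration(n); print(n,c["vfov"],c["cx"],c["cy"],c["extrinsics"].round(4).tolist() if hasattr(c["extrinsics"],"round") else c["extrinsics"])
    print([k for k in c])
print(sensors.read_time(),sensors.read_tool_pos(),sensors.read_orientation())
E
```

```text
top 47.04515677457431 320.52742069251275 197.83781378251297 [[0.0015, -0.9977, 0.0676, 0.5095], [-0.9999, -0.0023, -0.0127, 0.1228], [0.0128, -0.0675, -0.9976, 1.2389], [0.0, 0.0, 0.0, 1.0]]
['vfov', 'cx', 'cy', 'extrinsics']
side 46.1722899748181 314.27334321952884 198.8539468468697 [[0.9004, -0.2169, 0.3772, 0.0519], [-0.4349, -0.4711, 0.7674, -0.9549], [0.0113, -0.855, -0.5185, 0.7779], [0.0, 0.0, 0.0, 1.0]]
['vfov', 'cx', 'cy', 'extrinsics']
wrist 71.04130220265861 323.65622528615523 199.82185406047057 [[0.4485, 0.862, 0.2364, 0.2223], [0.8938, -0.4324, -0.1191, 0.588], [-0.0005, 0.2647, -0.9643, 0.3744], [0.0, 0.0, 0.0, 1.0]]
['vfov', 'cx', 'cy', 'extrinsics']
0.15 [0.28002784 0.55842447 0.19162197] [-7.23453068e-01 -3.05703965e+00  1.44978827e-03]
```

View pics/top0.png

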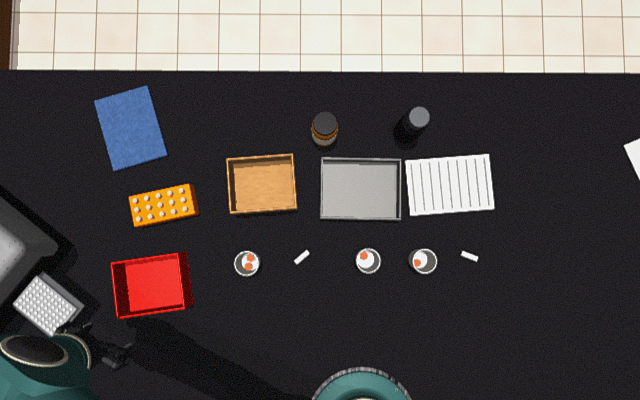

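View pics/side0.png

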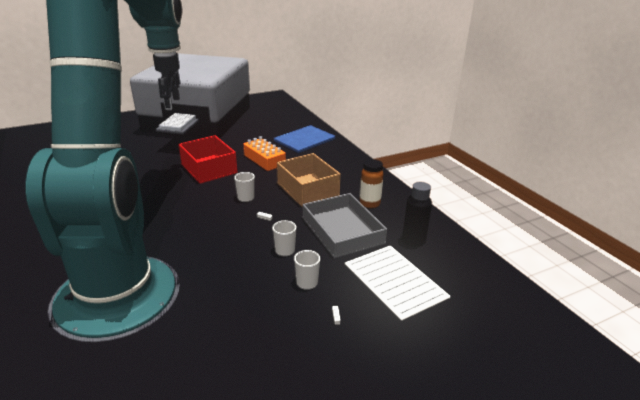

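Top view:
- **Waste box:** two boxes are shaped like it, brown at (262,184) and red at (150,285). The brown one is the cardboard box.
- **Mat:** the lined white sheet at (450,185). The blue mat at (130,128) and the plain white sheet at (632,160) are look-alikes.
- **Tub:** grey, at (361,188).
- **Beakers:** (247,264), (368,261) and (424,261), all apparently holding stoppers.
- **Cuvettes:** (302,257) and (470,256).

I'll confirm these in enlarged crops.

```bash
python3 - <<'E'
import cv2,numpy as np
t=cv2.imread("pics/top0.png")
a=cv2.resize(t[145:285,215:355],None,fx=4,fy=4,interpolation=cv2.INTER_CUBIC)
a=cv2.resize(t[145:285,220:420],None,fx=4,fy=4,interpolation=cv2.INTER_CUBIC);cv2.imwrite("pics/tA.png",a)
a=cv2.resize(t[145:285,320:520],None,fx=4,fy=4,interpolation=cv2.INTER_CUBIC);cv2.imwrite("pics/tB.png",a)
s=cv2.imread("pics/side0.png")
a=cv2.resize(s[145:330,220:460],None,fx=3.2,fy=3.2,interpolation=cv2.INTER_CUBIC);cv2.imwrite("pics/sA.png",a)
E
```

```text
(no output)
```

View pics/tA.png

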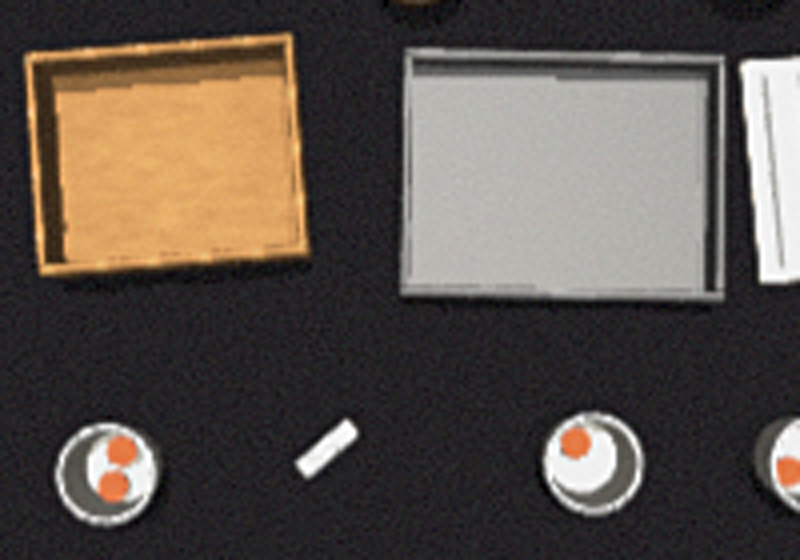

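View pics/tB.png

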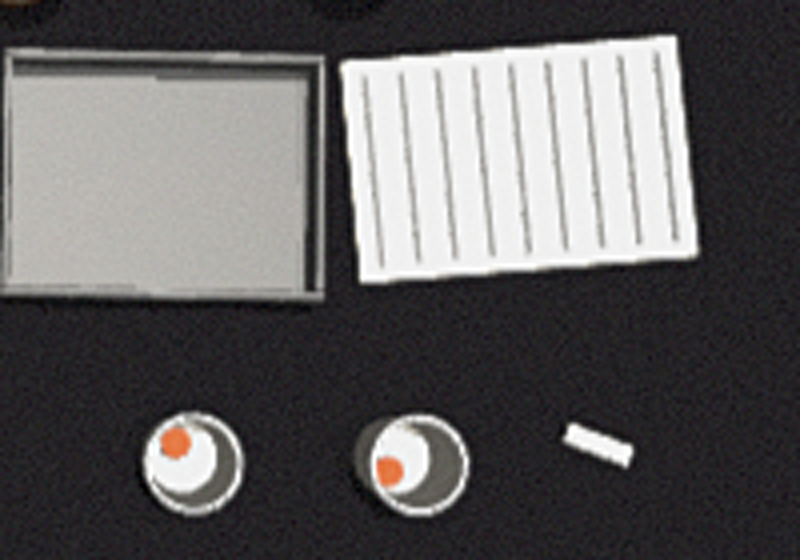

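View pics/sA.png

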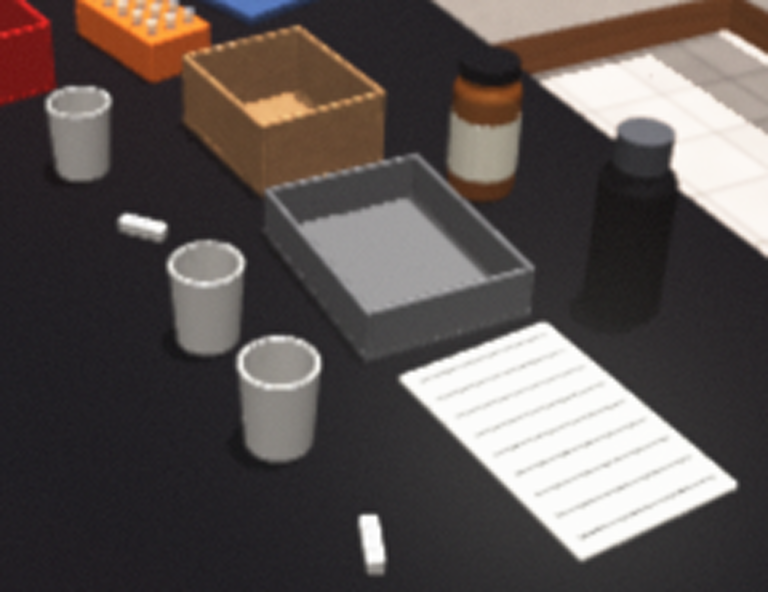

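The crops show two stoppers in the left beaker and one each in the middle and right beakers, so all three need emptying. The brown box has cardboard texture. The grey tub and the lined mat are clear. Next I'll triangulate top against side.

```bash
cat > h.py <<'E'
from workcell import *
import numpy as np, cv2
from scipy.spatial.transform import Rotation as R
def ray(n,u,v,c=None):
    c=c or get_calibration(n); E=np.array(c["extrinsics"]); f=200/np.tan(np.radians(c["vfov"])/2)
    d=E[:3,:3]@np.array([(u-c["cx"])/f,(v-c["cy"])/f,1]); return E[:3,3],d/np.linalg.norm(d)
def plane(n,u,v,z,c=None):
    o,d=ray(n,u,v,c); return o+d*(z-o[2])/d[2]
def tri(r1,r2):
    A=np.zeros((3,3));b=np.zeros(3)
    for o,d in(r1,r2):
        P=np.eye(3)-np.outer(d,d);A+=P;b+=P@o
    p=np.linalg.solve(A,b); return p,[np.linalg.norm(np.cross(p-o,d)) for o,d in(r1,r2)]
E
python3 - <<'E'
from h import *
f=lambda u,s,o:(u+.5)/s-.5+o
A=lambda u,v:ray("top",f(u,4,220),f(v,4,145))
B=lambda u,v:ray("top",f(u,4,320),f(v,4,145))
S=lambda u,v:ray("side",f(u,3.2,220),f(v,3.2,145))
L=dict(b1=(A(107,474),S(79,103)),b2=(A(593,463),S(206,262)),b3=(B(418,465),S(279,362)),c1=(A(327,448),S(143,225)),c2=(B(598,446),S(371,543)),
tub1=(A(403,48),S(416,156)),tub2=(A(725,52),S(532,268)),tub3=(A(724,299),S(368,316)),tub4=(A(402,297),S(265,195)),
box1=(A(26,54),S(298,28)),box2=(A(291,35),S(383,92)),box3=(A(308,255),S(262,128)),box4=(A(40,273),S(184,58)),
m1=(B(341,61),S(546,323)),m2=(B(676,37),S(736,485)),m3=(B(697,256),S(583,558)),m4=(B(361,283),S(400,378)))
for k,(a,b) in L.items():
    p,e=tri(a,b); print(k,p.round(4),round(e[0],4))
P=lambda n,u,v,z,o:plane("top",f(u,4,o),f(v,4,145),z).round(4)
print("b",P(0,107,474,.075,220),P(0,593,463,.075,220),P(0,418,465,.075,320))
print("c1",P(0,303,470,.0125,220),P(0,350,426,.0125,220),"c2",P(0,567,432,.0125,320),P(0,630,461,.0125,320))
E
```

```text
b1 [0.4229 0.2941 0.0756] 0.0008
b2 [ 0.4298 -0.0108  0.0769] 0.001
b3 [ 0.429  -0.1532  0.0757] 0.0006
c1 [0.4352 0.1582 0.0111] 0.0009
c2 [ 0.4371 -0.2893  0.0099] 0.0007
tub1 [0.6969 0.1089 0.0477] 0.0013
tub2 [ 0.6931 -0.1006  0.0511] 0.0029
tub3 [ 0.5338 -0.0996  0.0494] 0.0008
tub4 [0.5359 0.1085 0.0459] 0.0004
box1 [0.6866 0.3484 0.0802] 0.0018
box2 [0.699  0.1806 0.0819] 0.002
box3 [0.5609 0.1685 0.0798] 0.0003
box4 [0.5495 0.3372 0.0783] 0.0001
m1 [ 0.6961 -0.1211  0.0056] 0.0007
m2 [ 0.7128 -0.3491  0.0062] 0.0012
m3 [ 0.5654 -0.3611  0.0058] 0.0006
m4 [ 0.5462 -0.1332  0.0057] 0.0001
b [0.4236 0.2939 0.075 ] [ 0.4307 -0.0114  0.075 ] [ 0.4295 -0.1536  0.075 ]
c1 [0.4217 0.1736 0.0125] [0.4507 0.1426 0.0125] c2 [ 0.4471 -0.2682  0.0125] [ 0.4279 -0.31    0.0125]
```

All heights agree with the text to within a few mm. Next I'll check reachability for side grasps and pours.

```bash
cat >> h.py <<'E'
def ori(az,p,phi=0,s=1):
    """tool z at azimuth az, pitched p below horizontal, y level (sign s), then turned phi about own z"""
    t=np.array([np.cos(az)*np.cos(p),np.sin(az)*np.cos(p),-np.sin(p)])
    y=s*np.array([-np.sin(az),np.cos(az),0.]); M=np.c_[np.cross(y,t),y,t]
    return t,(R.from_matrix(M)*R.from_euler('z',phi)).as_rotvec()
G=.025
def pose(c,az,p,phi=0,s=1,back=0):
    t,o=ori(az,p,phi,s); return np.array(c)+(G-back)*t,o
TUB=np.array([.615,.004]);BOX=np.array([.624,.2587]);MAT=np.array([.630,-.241]);YM=.078
BK=[(.4236,.2939),(.4302,-.0111),(.4293,-.1534)]
def mat(x,y):
    c,s=np.cos(YM),np.sin(YM); return MAT+[c*x-s*y,s*x+c*y]
E
python3 - <<'E'
from h import *
D=np.radians
ok=lambda c,*a,**k:planner.solve_ik(*pose(c,*a,**k))
for i,b in enumerate(BK):
  for p in(10,20,30):
    for s in(1,-1):
      r=[]
      for az in range(-120,121,15):
        a=D(az);q=ok((*b,.047),a,D(p),0,s);
        if q is not None and ok((*b,.047),a,D(p),0,s,.1) is not None and ok((*b,.2),a,D(p),0,s) is not None: r.append((az,round(float(q[6]),1)))
      print(i,p,s,r)
for p in(10,20,30):
  for s in (1,-1):
    for az in(-45,-30,-15,0,15,30,45):
      a=D(az);x=[('%+d'%f,round(float(q[6]),1)) for f in(0,-150,150) if (q:=ok((*TUB,.15),a,D(p),D(f),s)) is not None]
      m=[ok((*mat(*u),.053),a,D(p),0,s) is not None for u in((.035,0),(-.035,.08),(-.035,-.08))]
      print("tub",p,s,az,x,"mat",m)
E
```

```text
0 10 1 [(-90, -1.0), (-75, -1.0), (-60, -1.1), (-45, -1.2), (-30, -1.3), (-15, -1.6), (0, -1.9), (75, -1.6), (90, -1.8), (105, -1.9), (120, -1.9)]
0 10 -1 [(-90, 1.9), (-75, 1.8), (-60, 1.8), (-45, 1.7), (-30, 1.7), (-15, 1.5), (0, 1.1), (75, 1.5), (90, 1.3), (105, 1.2), (120, 1.2)]
0 20 1 [(-90, -1.0), (-75, -1.0), (-60, -1.0), (-45, -1.1), (-30, -1.3), (-15, -1.5), (0, -1.9), (75, -1.8), (90, -2.0), (105, -2.0), (120, -1.9)]
0 20 -1 [(-90, 1.8), (-75, 1.8), (-60, 1.8), (-45, 1.8), (-30, 1.7), (-15, 1.6), (0, 1.3), (75, 1.4), (90, 1.2), (105, 1.2), (120, 1.1)]
0 30 1 [(-105, -1.1), (-90, -1.0), (-75, -1.0), (-60, -1.0), (-45, -1.0), (-30, -1.2), (-15, -1.4), (0, -1.7), (90, -2.2), (105, -2.0), (120, -1.9)]
0 30 -1 [(-105, 1.7), (-90, 1.8), (-75, 1.9), (-60, 1.9), (-45, 1.9), (-30, 1.8), (-15, 1.7), (0, 1.6), (90, 1.1), (105, 1.2), (120, 1.0)]
1 10 1 [(-120, -1.0), (-105, -1.0), (-90, -1.1), (-75, -1.3), (-60, -1.5), (-45, -1.8), (45, -1.8), (60, -1.7), (75, -1.7), (90, -1.6), (105, -1.6), (120, -1.6)]
1 10 -1 [(-120, 1.8), (-105, 1.7), (-90, 1.7), (-75, 1.6), (-60, 1.5), (-45, 1.3),
[... 4270 characters left out ...]
 1.4), ('+150', 2.4)] mat [True, True, True]
tub 30 1 45 [('+0', -2.4), ('-150', 0.3), ('+150', 1.3)] mat [True, True, True]
tub 30 -1 -45 [('+0', 2.1), ('-150', -1.5), ('+150', -0.5)] mat [True, True, True]
tub 30 -1 -30 [('+0', 2.0), ('-150', -1.8), ('+150', -0.8)] mat [True, True, True]
tub 30 -1 -15 [('+0', 2.2), ('-150', -2.1), ('+150', -1.0)] mat [True, True, True]
tub 30 -1 0 [('+0', 2.4), ('-150', -2.6), ('+150', -1.2)] mat [True, True, True]
tub 30 -1 15 [('+0', 2.3), ('-150', -1.4), ('+150', -0.3)] mat [True, True, True]
tub 30 -1 30 [('+0', 1.9), ('-150', -1.8), ('+150', -0.7)] mat [True, True, True]
tub 30 -1 45 [('+0', 0.8), ('-150', -2.8), ('+150', -1.8)] mat [True, True, True]
```

```bash
cat >> h.py <<'E'
def down(ux,uy):
    """tool down, fingers closing across direction (ux,uy)"""
    best=None
    for s in(1,-1):
        y=s*np.array([-uy,ux,0])/np.hypot(ux,uy); z=np.array([0,0,-1.]); o=R.from_matrix(np.c_[np.cross(y,z),y,z]).as_rotvec()
        q=planner.solve_ik(np.array([.5,.1,.2]),o)
        if q is not None:
            c=np.abs(np.array(q)-sensors.read_joint_positions()).max()
            if best is None or c<best[0]: best=(c,o)
    return best[1]
def cuv(c,u):
    o=down(*u); jaws.grip(.04,40)
    manip.move_ptp(np.array([*c,.15]),o); manip.move_straight(np.array([*c,.05]))
    print("stop",manip.move_straight(np.array([*c,.003]),speed=.05,max_force=15),sensors.read_tool_pos())
    jaws.grip(0,40); print("w",sensors.read_width(),sensors.read_gripper_force())
    manip.move_straight(np.array([*c,.17])); print("w",sensors.read_width())
def drop(y=0):
    o=sensors.read_orientation()
    p=np.array([BOX[0],BOX[1]+y,.17]); manip.move_ptp(p,o); manip.move_straight(p-[0,0,.08]); jaws.grip(.04); manip.move_straight(p+[0,0,.05])
    print("t",sensors.read_time())
E
python3 - <<'E'
from h import *
cuv((.4362,.1581),(.029,-.031)); drop()
cv2.imwrite("pics/t1.png",snapshot("top"))
E
```

```text
stop False [0.43640935 0.15819803 0.00325233]
w -2.753854266650865e-05 0.0
w -4.984458982641914e-06
t 8.9167
```

View pics/t1.png

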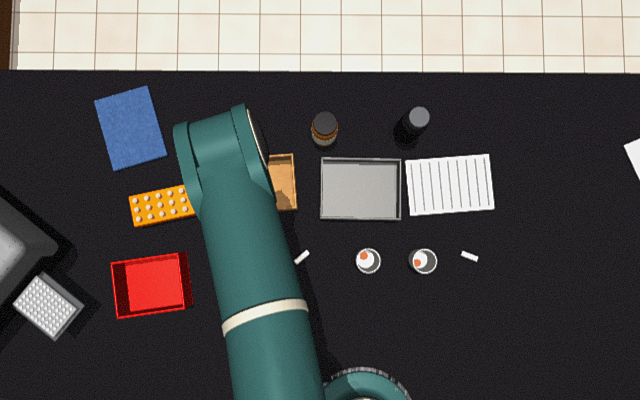

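The cuvette at (302,257) wasn't picked up. I'll look from close by with the wrist camera.

```bash
python3 - <<'E'
from h import *
manip.move_ptp(np.array([.4362,.1581,.15]),down(.029,-.031))
manip.sleep(.2)
c=get_calibration("wrist");im=snapshot("wrist");cv2.imwrite("pics/w1.png",im)
import pickle;pickle.dump(c,open("w1.pkl","wb"))
E=np.array(c["extrinsics"]);f=200/np.tan(np.radians(c["vfov"])/2)
for P in((.4362,.1581,.0125),(.4217,.1736,.0125),(.4507,.1426,.0125)):
    q=np.linalg.inv(E)@[*P,1];print(f*q[0]/q[2]+c["cx"],f*q[1]/q[2]+c["cy"])
E
```

```text
321.90618223026013 180.66209295083394
321.8710067633768 162.4277024887587
321.94016530379383 198.27836607574434
```

View pics/w1.png

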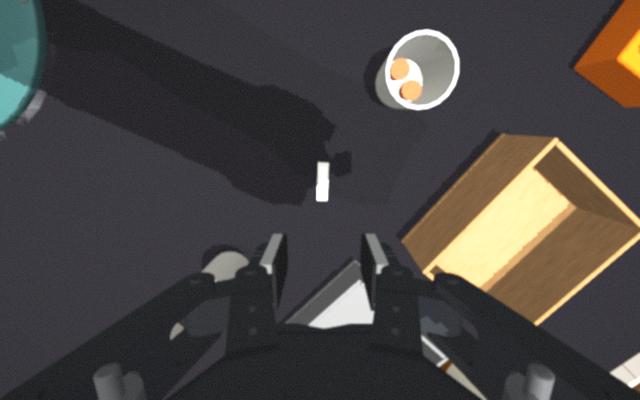

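The cuvette, from (322,162) to (322,200), is where I measured it. I'll lower the open fingers around it and look again.

```bash
python3 - <<'E'
from h import *
c=get_calibration("wrist");E=np.array(c["extrinsics"]);f=200/np.tan(np.radians(c["vfov"])/2)
q=np.linalg.inv(E)@[*sensors.read_tool_pos(),1];print("tcp px",f*q[0]/q[2]+c["cx"],f*q[1]/q[2]+c["cy"])
print(manip.move_straight(np.array([.4362,.1581,.003]),speed=.08,max_force=15),sensors.read_tool_pos(),sensors.read_width(),sensors.read_force())
w=snapshot("wrist");s=snapshot("side")
s=cv2.resize(s[160:280,200:360],(533,400),interpolation=cv2.INTER_CUBIC)
w=cv2.resize(w[130:330,220:420],(267*1,400))
cv2.imwrite("pics/ws.png",np.hstack([s,w]))
E
```

```text
tcp px 322.00688390024146 220.74325533857308
False [0.43637638 0.15823865 0.00329469] 0.040080103443919705 [0.20678633 0.65624587 0.00439408]
```

View pics/ws.png

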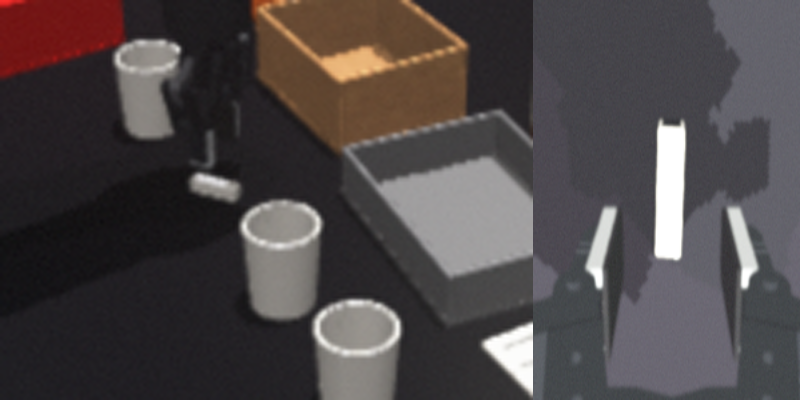

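Side view: the finger tips (original pixels about (263,209) and (271,199)) sit away from the cuvette, at about (265,216). The wrist view also shows the tips off along its length. I'll triangulate the real tip midpoint.

```bash
python3 - <<'E'
from h import *
for sp in((263,209),(271.1,199.3),(267.1,204)):
  for wp in((280,233.5),(369.8,233.5),(325,233.5)):
    p,e=tri(ray("side",*sp),ray("wrist",*wp)); print(sp,wp,p.round(4),round(e[0],4))
print(sensors.read_tool_pos(),R.from_rotvec(sensors.read_orientation()).as_matrix().round(3).tolist())
# bump test: closed-finger descent beside
E
```

```text
(263, 209) (280, 233.5) [0.421  0.1454 0.0413] 0.0057
(263, 209) (369.8, 233.5) [0.4479 0.1789 0.0231] 0.0104
(263, 209) (325, 233.5) [0.4342 0.1615 0.0316] 0.002
(271.1, 199.3) (280, 233.5) [0.4328 0.1497 0.0633] 0.0212
(271.1, 199.3) (369.8, 233.5) [0.4587 0.1801 0.0434] 0.0073
(271.1, 199.3) (325, 233.5) [0.4452 0.1639 0.0531] 0.0146
(267.1, 204) (280, 233.5) [0.427  0.1477 0.0526] 0.0136
(267.1, 204) (369.8, 233.5) [0.4534 0.1796 0.0335] 0.0013
(267.1, 204) (325, 233.5) [0.4398 0.1629 0.0427] 0.0065
[0.4363665  0.15821077 0.00325364] [[-0.683, 0.73, 0.0], [0.73, 0.683, 0.0], [-0.0, 0.001, -1.0]]
```

The tips appear about 30–40 mm above the reported TCP. I'll measure it with a gentle touch-down on bare bench.

```bash
python3 - <<'E'
from h import *
manip.move_straight(np.array([.4362,.1581,.06]))
manip.move_straight(np.array([.46,.08,.06]))
for w in(0,.025):
    jaws.grip(w,40)
    manip.move_straight(np.array([.46,.08,.02]))
    h=manip.move_straight(np.array([.46,.08,-.05]),speed=.03,max_force=5); print(w,h,sensors.read_tool_pos(),sensors.read_force())
    manip.move_straight(np.array([.46,.08,.04]))
print(sensors.read_time())
E
```

```text
0 True [ 0.45999257  0.08001323 -0.03914594] [-1.43948846  1.41989328 10.69753158]
0.025 True [ 0.45996731  0.07999256 -0.0392569 ] [-0.93465739  0.31349814  9.00576885]
19.8083
```

The true tips are 39 mm short of the reported TCP, so I'll correct for that and retry.

```bash
cat >> h.py <<'E'
OFF=.039; G=.025+OFF
def cuv(c,u):
    o=down(*u); jaws.grip(.04,40)
    manip.move_ptp(np.array([*c,.10]),o)
    print("stop",manip.move_straight(np.array([*c,.004-OFF]),speed=.1,max_force=15),sensors.read_tool_pos())
    jaws.grip(0,40); print("w",sensors.read_width(),sensors.read_gripper_force())
    manip.move_straight(np.array([*c,.13])); print("w",sensors.read_width())
def drop(y=0):
    o=sensors.read_orientation()
    p=np.array([BOX[0],BOX[1]+y,.14]); manip.move_ptp(p,o); manip.move_straight(p-[0,0,.08]); jaws.grip(.04); manip.move_straight(p+[0,0,.05])
    print("t",sensors.read_time())
E
python3 - <<'E'
from h import *
cuv((.4362,.1581),(.029,-.031))
if sensors.read_width()>.005: drop()
E
```

```text
stop False [ 0.43652548  0.15827559 -0.03455223]
w 0.010782627541549532 40.231027007102966
w 0.011150786218044143
t 26.6583
```

```bash
cat >> h.py <<'E'
def blobs(im,x0,x1,y0,y1):
    m=(im[y0:y1,x0:x1].min(2)>140).astype(np.uint8); n,_,st,ce=cv2.connectedComponentsWithStats(m)
    out=[]
    for i in range(1,n):
        if 25<st[i,4]<250:
            ys,xs=np.where(_==i); r=cv2.minAreaRect(np.c_[xs,ys].astype(np.float32)); out.append((ce[i]+[x0,y0],int(st[i,4]),r[1],cv2.boxPoints(r)+[x0,y0]))
    return out
def findcuv(x0=440,x1=540,y0=225,y1=320):
    for c,a,sz,bx in blobs(snapshot("top"),x0,x1,y0,y1):
        e=[bx[1]-bx[0],bx[2]-bx[1]]; k=int(np.hypot(*e[1])>np.hypot(*e[0])); L=e[k]/2
        P=plane("top",*c,.0125);Q=plane("top",*(c+L),.0125)
        print("cuv",c,a,sz,P.round(4),(Q-P).round(4)); return P[:2],(Q-P)[:2]
E
python3 - <<'E'
from h import *
c,u=findcuv()
cuv(c,u)
if sensors.read_width()>.005: drop(-.03)
cv2.imwrite("pics/w3.png",snapshot("wrist"))
E
```

```text
cuv [469.2 255.7] 90 (16.853925704956055, 5.149810314178467) [ 0.439  -0.289   0.0125] [-0.0078 -0.0209  0.    ]
stop False [ 0.43928056 -0.28916189 -0.03451541]
w 0.011448477115176022 40.23653268814087
w 0.01141784658626394
t 36.2083
```

View pics/w3.png

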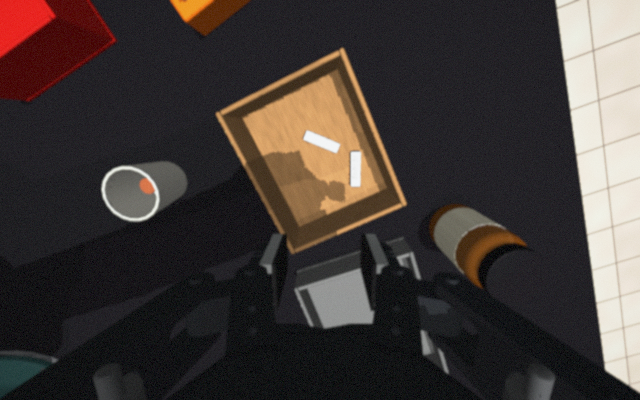

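Both cuvettes are in the cardboard box, at (322,141) and (356,168). Next is beaker 1.

```bash
cat >> h.py <<'E'
P20=np.radians(20)
def pick(b,az,zg=.047):
    az=np.radians(az); jaws.grip(.085,40)
    manip.move_ptp(*pose((*b,.22),az,P20,back=.12))
    manip.move_straight(pose((*b,zg),az,P20,back=.12)[0],speed=.2)
    print("hit",manip.move_straight(pose((*b,zg),az,P20)[0],speed=.1,max_force=8))
    jaws.grip(.04,40); print("w",sensors.read_width(),sensors.read_gripper_force())
    manip.move_straight(pose((*b,.2),az,P20)[0],speed=.12)
    print("w",sensors.read_width(),"q7",sensors.read_joint_positions()[6],"t",sensors.read_time())
def pour(az=-15):
    az=np.radians(az); c=(TUB[0],TUB[1]-.055,.2)
    p,o=pose(c,az,P20); manip.move_straight(p,o,speed=.15)
    manip.move_straight(pose((*c[:2],.15),az,P20)[0])
    q=np.array(sensors.read_joint_positions()); print("q7",q[6])
    for d in(.8,1.6,2.1,2.65):
        r=q.copy(); r[6]+=d; manip.movej(r)
    manip.sleep(.3)
    for d in(2.45,2.65):
        r=q.copy(); r[6]+=d; manip.movej(r)
    manip.sleep(.4); im=[snapshot("side"),snapshot("wrist")]
    manip.movej(q); manip.move_straight(p); print("w",sensors.read_width(),"t",sensors.read_time()); return im
def place(x,y,az=-15,zg=.047):
    az=np.radians(az); c=mat(x,y)
    manip.move_straight(*pose((*c,.2),az,P20),speed=.15)
    manip.move_straight(pose((*c,.08),az,P20)[0],speed=.15)
    print("hit",manip.move_straight(pose((*c,zg+.003),az,P20)[0],speed=.04,max_force=4),sensors.read_tool_pos()-pose((*c,zg+.006),az,P20)[0])
    jaws.grip(.074,40); manip.move_straight(pose((*c,zg+.006),az,P20,back=.12)[0],speed=.12)
    manip.move_straight(pose((*c,.2),az,P20,back=.12)[0],speed=.2); print("t",sensors.read_time())
E
python3 - <<'E'
from h import *
pick(BK[0],-15)
cv2.imwrite("pics/b1.png",np.hstack([cv2.resize(snapshot("side")[60:300,150:450],(480,384)),cv2.resize(snapshot("wrist"),None,fx=.5,fy=.96)[:384]]))
E
```

```text
hit False
w 0.05760624176242591 42.219382201961366
w 0.05729093210616378 q7 -0.9667045602643547 t 43.0667
```

View pics/b1.png

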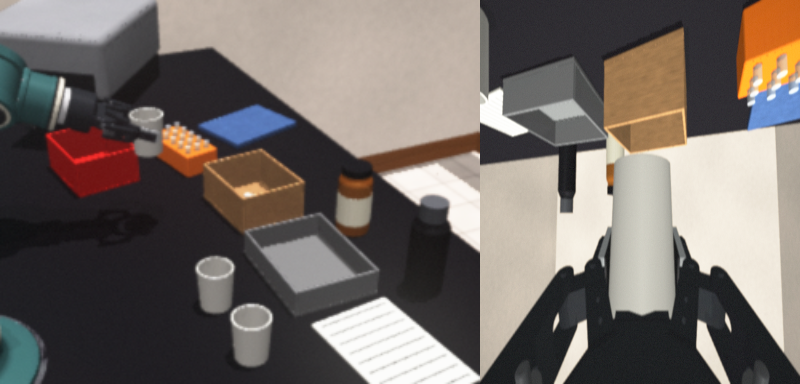

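Beaker 1 is held upright and clear. Now to pour it and place it.

```bash
python3 - <<'E'
from h import *
im=pour()
cv2.imwrite("pics/p1.png",np.hstack([cv2.resize(im[0][100:340,200:500],(480,384)),cv2.resize(im[1],(320,384))]))
place(.035,-.01)
cv2.imwrite("pics/t2.png",cv2.resize(snapshot("top")[130:290,210:510],(800,427),interpolation=cv2.INTER_CUBIC))
E
```

```text
q7 -2.1335903604802713
w 0.0577852448499494 t 54.275
hit True [ 1.62221953e-04  2.12481021e-04 -8.19760626e-05]
t 59.7167
```

View pics/t2.png

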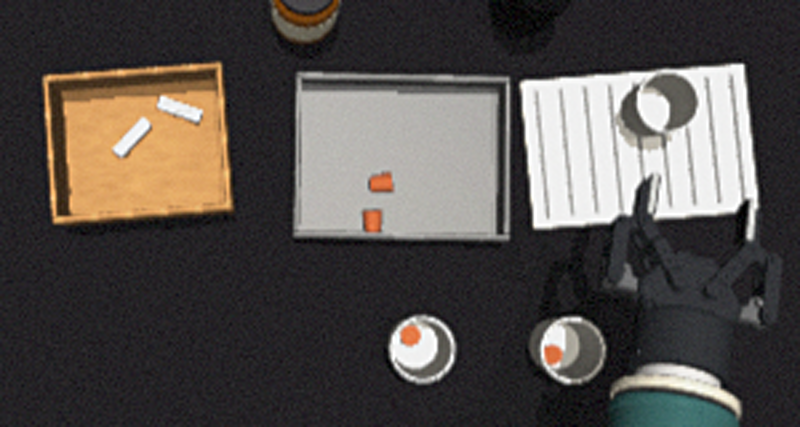

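Both stoppers are in the tub, at (381,182) and (373,220) in this enlarged view. The beaker stands on the mat, seen from above at about (657,107). Next is the middle beaker.

```bash
python3 - <<'E'
from h import *
pick(BK[1],-75)
if sensors.read_width()>.05:
    pour(); place(-.03,-.08)
cv2.imwrite("pics/t3.png",cv2.resize(snapshot("top")[130:290,210:510],(800,427),interpolation=cv2.INTER_CUBIC))
E
```

```text
hit False
w 0.05763445318266486 41.92874326286983
w 0.057658251742188506 q7 -0.7228590148416322 t 66.8333
q7 -2.08102802508439
w 0.05726185560566458 t 79.9167
hit True [ 1.60321837e-06 -4.47752515e-05 -1.71977508e-04]
t 85.8167
```

View pics/t3.png

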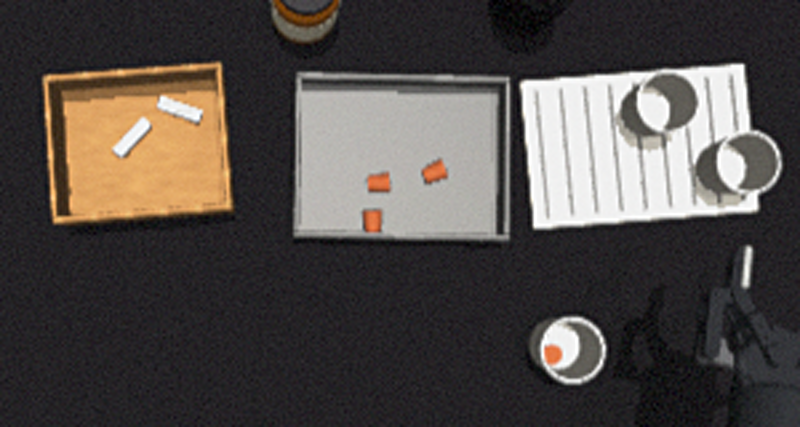

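Three stoppers are in the tub and two beakers stand upright on the mat. The last beaker, at (568,350), hasn't moved.

```bash
python3 - <<'E'
from h import *
pick(BK[2],-75)
if sensors.read_width()>.05:
    pour(); place(-.03,.07)
t=cv2.resize(snapshot("top")[130:290,210:510],(560,299)); s=cv2.resize(snapshot("side")[140:340,240:460],(560,509//2*1))
cv2.imwrite("pics/t4.png",np.vstack([t,s]))
E
```

```text
hit False
w 0.05817483972799862 42.05953117838362
w 0.05816573051138648 q7 -0.8050843493290559 t 93.0
q7 -2.0559690064206593
w 0.05782579424834252 t 104.2083
hit True [ 6.00581633e-05 -8.75989810e-05 -5.59836075e-04]Traceback (most recent call last):
  File "<stdin>", line 4, in <module>
  File "h.py", line 95, in place
    jaws.grip(.074,40); manip.move_straight(pose((*c,zg+.006),az,P20,back=.12)[0],speed=.12)
                        ~~~~~~~~~~~~~~~~~~~^^^^^^^^^^^^^^^^^^^^^^^^^^^^^^^^^^^^^^^^^^^^^^^^^
workcell.Unreachable: the arm cannot follow that straight line within its joint ranges
```

```bash
python3 - <<'E'
from h import *
az=np.radians(-15);c=mat(-.03,.07)
for bk in(.11,.10,.09,.08,.07):
    try: manip.move_straight(pose((*c,.053),az,P20,back=bk)[0],speed=.1);print(bk);break
    except manip.Unreachable: pass
for z in(.2,.17,.14):
    try: manip.move_straight(pose((*c,z),az,P20,back=bk)[0],speed=.15);print(z);break
    except manip.Unreachable: pass
print(sensors.read_tool_pos(),sensors.read_time())
t=cv2.resize(snapshot("top")[130:290,210:510],(560,299)); s=cv2.resize(snapshot("side")[140:340,240:460],(330,300))
cv2.imwrite("pics/t4.png",np.vstack([t,cv2.copyMakeBorder(s,0,0,0,230,0)]))
E
```

```text
0.09
0.2
[ 0.57103922 -0.16722491  0.20887424] 113.9
```

View pics/t4.png

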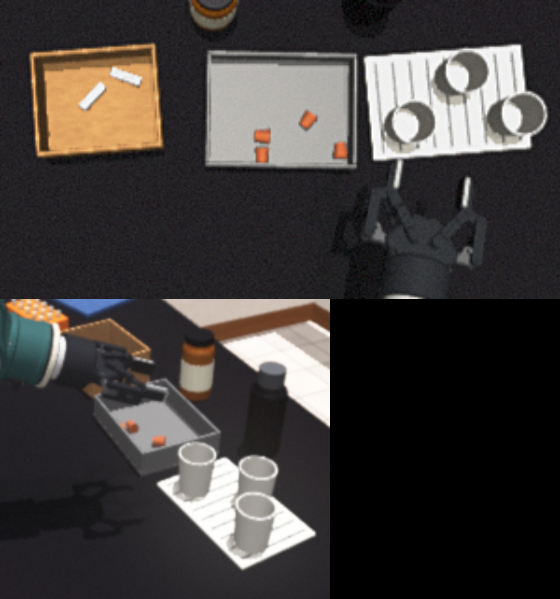

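All four stoppers are in the tub, both cuvettes are in the cardboard box, and all three beakers stand upright on the mat. The gripper is clear, so I'm handing in.

```bash
python3 -c "
from workcell import *
manip.sleep(.5); print(ticket.job_done())"
```

```text
the job is handed in; nothing more can be done
None
```

I handed the job in at about 114 s; the last pictures show all four stoppers in the grey tub, all three emptied beakers upright on the white mat, both cuvettes in the cardboard box, and the bottle and flask in place (the tube rack was out of view, but the arm never worked near it).

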